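# Open the bench shear for a full-width sheet and hold its lever up

## Task

A full-width sheet is next on the bench shear: loosen the wing knob of the side stop, slide the stop right out to the end of its slot, away from the blade, and tighten the knob there again. Then tug the grip of the blade lever upward to find out whether the catch is still holding it, draw the catch bolt back if it is, and raise the lever until its grip is about 20 cm above where it rested. Finish while holding the lever up there, for it falls by itself, and leave the bottles and the tape measure standing where they are.

Things in the scene. Friction and masses are not known exactly. Their poses are not given: they have to be found in the camera images.
- shear: Bench sheet shear, fixed to the bench: grey feed bed 300 x 260 mm whose top is 45 mm above the bench, with a steel cutting edge along its right side and the blade lever beside it. Origin on the bench under the middle of the bed; x points from the grip end to the pivot end along the blade, y from the blade across the bed (away from the blade), z up. It stands at any place and yaw (about +-11 degrees), and all the parts below move with it.
- side_stop (a joint): Slide of the side stop along the shear's +y, away from the blade, in m: 0 nearest to the blade, 0.120 at the outer end of the slot (solid end). Slides with 1.5 N when the knob is loose; clamped it withstands about 15 N with the knob at 1.0 and 30 N at 1.4. The stop is an aluminium foot 60 x 60 mm, 8 mm thick, lying on the bed, with a fence 160 mm long and 15 mm high parallel to the blade on its blade side.
- stop_knob (a joint): Turn of the black wing knob in rad: 0 fully loose, 1.6 the end of its turn, growing clockwise seen from above. Loose below 0.6, firmly clamped above 1.0; it starts clamped, at 1.2 to 1.45. It rides on the stop, stays where it is left and needs about 0.12 N m.
- knob_grip (a point): Middle of the wing of the side stop's knob, on its turning axis, 87 mm above the bench. The wing is a bar 50 mm long, 12 mm thick and 24 mm high (73 to 97 mm above the bench); this frame's x runs along the bar, its z up, and it turns with the knob. The stop can be pushed along by the knob. Nothing within 45 mm of the axis is higher than 61 mm above the bench.
- lever: Blade lever, 0.7 to 1.1 kg, at the bed's right side; origin at the middle of its grip, x along the lever towards its pivot. Pivot axis: parallel to the shear's y, 330 mm from the grip's middle along the shear's +x and, at rest, 10 mm lower. Swings up to 0.9 rad (grip 26 cm higher), falls when let go; 3 to 5 N at the grip lift it. When caught, the grip rises only about 6 mm, then stops hard.
- lever_grip (a point): Middle of the lever's round black grip, diameter 26 mm (29 mm collar at its bed end), length 110 mm, lying along the lever. It sticks out beyond the bed towards the robot, along the shear's -x; this point is 85 mm above the bench at rest, with free space on both sides and down to the bench.
- catch_tab (a point): Upright steel thumb tab on the catch bolt, 12 x 12 mm and 30 mm high (68 to 98 mm above the bench; this point is 88 mm above the bench), in the front right corner of the bed, 51 to 73 mm left of the lever's face. The bolt slides along the shear's y: towards the lever (-y) its nose stands over a strike plate on the lever and holds it down; drawn fully away from the lever (+y) it always frees it. It stays where it is put. The straps beside the tab are 72 mm high.
- catch (a joint): Draw of the catch bolt in m: 0 fully in towards the lever, 0.022 fully drawn back, with 1.2 N of friction; it starts anywhere from 0 to 0.014. The strike plate is adjustable and stands out by an unknown amount, so the bolt may have to be drawn 3 to 12 mm before it lets the lever go: only a tug at the lever tells. It binds while the lever is pulled up against it.
- spray_can: Spray can, diameter 66 mm, 200 mm high, loose, standing on the bench to the right of the shear; origin at its foot. To be left alone.
- jug: White plastic bottle, diameter 90 mm, 220 mm high, loose, to the right of the shear, beyond the spray can; origin at its foot. To be left alone.
- tape_measure: Black tape measure, 70 x 40 x 66 mm, loose, on the bench left of the shear; origin at its foot. To be left alone.

How it is judged (in metres and radians):
On the way, in this order (a step that is already met when the one before it is completed fails the run):
1. the knob is loosened before the stop is moved (value of joint stop_knob below 0.6 rad and distance of knob_grip from where it was at the start of the episode below 0.008 m), for 0.05 s.
2. the stop is at the outer end of its slot and the knob is tight again (value of joint side_stop above 0.115 m and value of joint stop_knob above 1 rad), for 0.2 s.
3. the lever is tugged up with the fingers before the catch is touched (height (world z) of lever above 0.0885 m and contact force between the fingers and lever above 1 N and distance of catch_tab from where it was at the start of the episode below 0.003 m), for 0.1 s.
At the end, for the whole second after the job is handed in: The lever is held up by the fingers, at rest, with the middle of its grip at least 15 cm above its rest place (235 mm above the bench), the side stop is within 5 mm of the outer end of its slot and its knob is tight (1.0 rad or more) (all of step 2 and height (world z) of lever above 0.235 m and linear speed of lever below 0.015 m/s and contact force between the fingers and lever above 1 N); the arm keeps its last pose, push and grip.
It fails at once if the spray can, the bottle or the tape measure is shifted by more than 20 mm or knocked over (distance of any of spray_can, jug, tape_measure from where it was at the start of the episode above 0.02 m or angle between any of spray_can, jug, tape_measure's own z axis and vertical above 0.5 rad).
It also fails if it takes over 72 s, if anything falls off the work surface, if the arm or the gripper's body presses on something with over 40 N, if the wrist force passes 120 N, or if a joint passes its speed limit or range.

## Robot

A 6-joint arm with a two-finger parallel gripper is mounted at the origin on the work surface. World frame = base frame: x ahead of the robot, y to its left, z up, the work surface at z = 0. Lengths are in m, angles in degrees, forces in N, time in s.
With the tool pointing down it reaches from about 0.375 to 0.9 m from the base axis. Payload 3.1 kg.
Tool frame: the origin (TCP) lies on the centre line of the jaws, within the pads' length; the fingertips stand 25 mm ahead of it and the grasp point (between the pads) lies 6 mm ahead of it; z points along the fingers, y is the line along which they close (so a half turn about z gives the same grasp; the last joint's range is limited). The gripper opens to 87 mm and grips with 3 to 60 N. Pads are 19 mm wide; open, the fingers measure 117 mm over their backs; the gripper's body (75 mm by 190 mm) begins 51 mm behind the grasp point.
Start: joints at [-84.139, 30.224, 82.088, -0, 67.689, -10.227], TCP at [0.173, -0.6, 0.248] pointing down, gripper open.
Joint ranges: [-176.69, 176.69], [-43.24, 126.21], [12.49, 139.97], [-82, 262], [0, 151.66], [-163.58, 163.58]. Speed limits (degrees/s): [159.86, 159.86, 180, 180, 180, 180].

## Interface

Orientations are given as a 3x3 rotation matrix whose columns are the frame's x, y, z axes.
In Python, from rig import * gives the robot as it stands.
- The arm moves only by the tool step_arm, never from a script. Its argument "steps" is a list of rows, each a list of 7 numbers: the shift along the tool's x, y, z normalised to -1 to 1, where 1 is 0.3 m, then the turn, a rotation vector about the tool's x, y, z normalised to -1 to 1, where 1 is 45 degrees, then the gripper's target within -1 to 1 (shut at 1, half-way at 0, fully open at -1). A call has 1 to 8 rows; each row is the pose to reach, as a shift and turn from the pose commanded when the call began, along the tool's axes at that moment; what a row does not reach only later rows make up. A row lasts 1/12 s, in which the tool goes at most 41.7 mm and 7.16 degrees, less where a joint would pass 70% of its speed; a pose out of reach is approached as far as the arm can. A call with a number of a shift or a turn outside -1 to 1 is refused whole. A call with a gripper value outside its range is refused whole. The fingers move at their own pace and stop on an object; the grip force is fixed at half the most. Time passes only in rows, so rows that repeat a pose let the fingers close. It gives the time, the measured TCP pose, the force, the opening and the grip force at its end, in the units of the state.
- read_state(): the state, without advancing time (a new reading comes with each control period).
- capture(name): name is "scene" or "top" or "wrist"; returns a dict with "image" (400x640x3 uint8, red, green, blue), "vertical_fov" (degrees; the focal length in pixels is half the picture's height over the tangent of half this angle, whatever the lens; pixels are square), "cx", "cy" (the principal point, pixels), "world_from_camera" (4x4, takes a point from camera to world coordinates); the wrist camera has in their place "T_tool_cam" (4x4, takes a point from camera to tool coordinates, whose origin is the TCP and whose axes are the flange's). Camera axes: x right, y down, z forward; pixel columns grow to the right and rows downward; lengths in m; the calibration is good to about 2 mm. A picture is of the moment at which its call begins: read the wrist's pose just before it. There is no depth.
- hand_in(): hands the job in; it is judged then, once.
The state is a dict: "time_s": time; "joint_positions": joint angles; "qvel": joint speeds; "tau": joint torques, N m; "position": TCP position; "tcp_rot": TCP orientation; "force": force on the tool from outside, world axes, zero at the start; "moment": the same for the moment, N m; "opening": opening from 0.0 (shut) to 1.0 (fully open); "grasp_force": force on a finger pad.
Only numpy, scipy, OpenCV 4.12 (cv2) and the standard library are available. Lean on these libraries where they do the work, as an engineer would, in place of code of your own. Each camera call takes 0.05 s, during which the arm holds its last target. There are 200 camera calls.

## Working session

There is one attempt and no reset: what is moved stays moved. The work goes in short steps, Python scripts to look and compute and a tool call to move; the robot and the scene stay as the last step left them, time stands still between calls to the robot, and variables do not carry over. Pictures are saved under pics/ and viewed, at most 10 in all, crops included, and the job is handed in when it is done.

Besides the shell and the picture viewer there is one more tool, called after ">>>" as name([rows], argument=value, ...), one row to a line, values as JSON. step_arm: Moves the arm, as the interface text tells. Scaled input: -1 to 1 covers 0.3 m each way for a shift and 45 degrees each way for a turn. Its arguments: {"type":"object","properties":{"steps":{"type":"array"}},"required":["steps"]}

```bash
ls; mkdir -p pics; python3 - <<'E'
from rig import *
import cv2,json,numpy as np
s=read_state();print({k:np.round(v,3).tolist() for k,v in s.items()})
for n in ("top","scene"):
    c=capture(n);cv2.imwrite(f"pics/{n}.png",c["image"][:,:,::-1]);print(n,c["vertical_fov"],c["cx"],c["cy"],np.round(c["world_from_camera"],4).tolist())
E
```

```text
pics
{'time_s': 0.0, 'joint_positions': [-84.14, 30.279, 82.159, 0.001, 67.688, -10.228], 'qvel': [0.028, -0.057, -0.019, -0.031, 0.104, 0.004], 'tau': [-0.002, -44.005, -17.659, 0.063, 0.058, -0.0], 'position': [0.173, -0.6, 0.247], 'tcp_rot': [[0.961, 0.277, -0.0], [0.277, -0.961, 0.002], [0.0, -0.002, -1.0]], 'force': [0.262, -0.051, 0.026], 'moment': [0.035, -0.053, 0.012], 'grasp_force': 0.0, 'opening': 1.001}
top 47.960286056304675 327.9453894740626 203.1804692364942 [[0.0142, -0.9881, 0.153, 0.4638], [-0.9999, -0.0136, 0.0049, 0.0061], [-0.0028, -0.1531, -0.9882, 0.9986], [0.0, 0.0, 0.0, 1.0]]
scene 53.6686133845726 318.4877437713359 200.183658185654 [[-0.4263, 0.736, -0.5259, 1.1527], [0.9046, 0.3443, -0.2515, 0.2623], [-0.004, -0.5829, -0.8126, 0.9885], [0.0, 0.0, 0.0, 1.0]]
```

View pics/top.png

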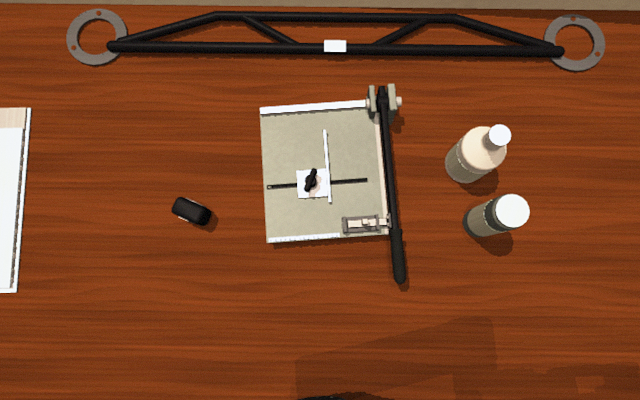

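View pics/scene.png

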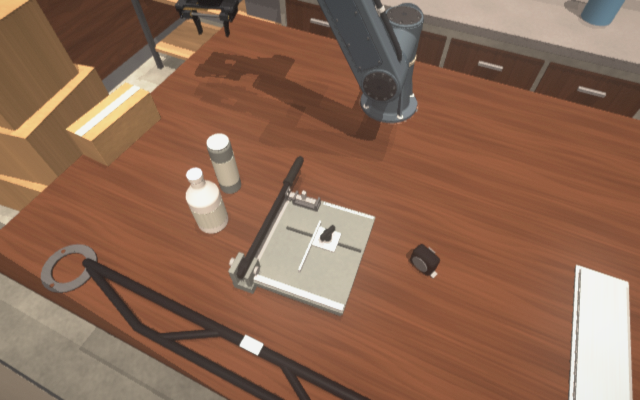

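```bash
python3 - <<'E'
import cv2
a=cv2.imread("pics/top.png");b=cv2.imread("pics/scene.png")
p=cv2.resize(a[150:290,280:420],(560,560),interpolation=cv2.INTER_CUBIC)
q=cv2.resize(b[150:250,265:345],(0,0),fx=5,fy=5,interpolation=cv2.INTER_CUBIC)
cv2.imwrite("pics/c1.png",p);cv2.imwrite("pics/c2.png",q)
E
```

```text
(no output)
```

View pics/c1.png

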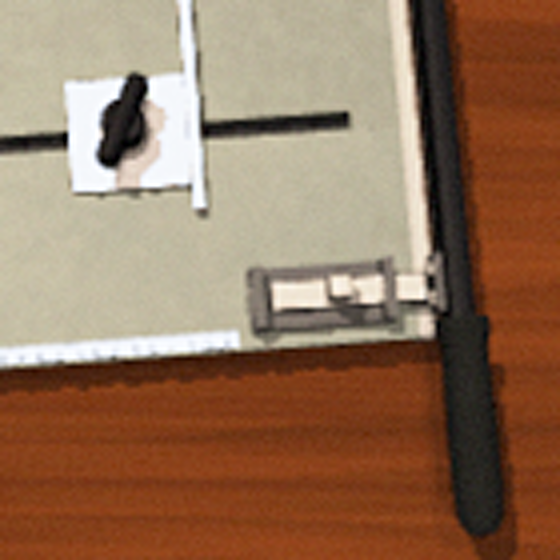

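View pics/c2.png

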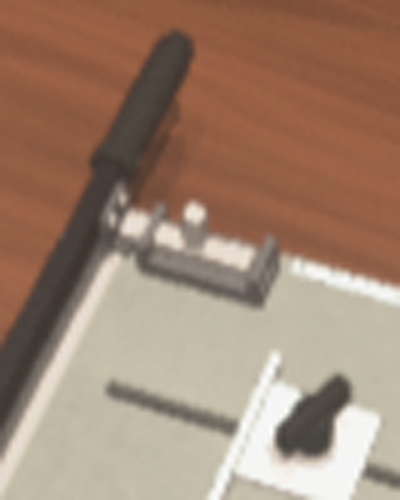

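```bash
cat > h.py <<'E'
import numpy as np, cv2
from scipy.spatial.transform import Rotation as R
C={"top":(47.960286056304675,327.945,203.180,np.array([[0.0142,-0.9881,0.153,0.4638],[-0.9999,-0.0136,0.0049,0.0061],[-0.0028,-0.1531,-0.9882,0.9986],[0,0,0,1]])),
"scene":(53.6686133845726,318.488,200.184,np.array([[-0.4263,0.736,-0.5259,1.1527],[0.9046,0.3443,-0.2515,0.2623],[-0.004,-0.5829,-0.8126,0.9885],[0,0,0,1]]))}
def ray(n,u,v,z):
    f,cx,cy,T=C[n]; F=200/np.tan(np.radians(f/2))
    d=T[:3,:3]@[(u-cx)/F,(v-cy)/F,1]; o=T[:3,3]
    return np.round(o+d*(z-o[2])/d[2],4)
def go(p,yaw,tilt=None):
    "normalised shift/turn from the present pose to TCP p, tool down with x at yaw deg"
    from rig import read_state
    s=read_state(); r=np.array(s["tcp_rot"]); c,q=np.cos(np.radians(yaw)),np.sin(np.radians(yaw))
    g=np.array([[c,q,0],[q,-c,0],[0,0,-1]])
    print("t",s["time_s"],"pos",np.round(s["position"],4),"J",np.round(s["joint_positions"],1))
    print("shift",np.round(r.T@(np.array(p)-s["position"])/0.3,3),"turn",np.round(R.from_matrix(r.T@g).as_rotvec(degrees=True)/45,3))
E
python3 - <<'E'
from h import *
t=lambda u,v,z:ray("top",280+u/4,150+v/4,z)
s=lambda u,v,z:ray("scene",265+u/5,150+v/5,z)
print("bar",t(135,78,.097),t(107,162,.095),"scene",s(342,382,.097),s(285,440,.097))
print("slot",t(0,143,.045),t(350,120,.045))
print("front",t(0,362,.045),t(430,340,.045))
print("tab top",t(342,285,.098),"sc",s(196,210,.098))
print("grip",t(465,320,.098),t(483,530,.085),"sc",s(112,165,.095),s(180,35,.09))
print("lever edges",t(443,322,.085),t(489,318,.085),t(463,530,.085),t(503,530,.085))
print("can",ray("top",512,211,.2),ray("scene",219,143,.2),"jug",ray("top",500,136,.22),ray("scene",195,176,.22), "tape",ray("top",190,211,.06))
go([.173,-.6,.31],16)
E
```

```text
bar [0.673  0.0407 0.097 ] [0.6293 0.0542 0.095 ] scene [0.6363 0.0586 0.097 ] [0.6812 0.0462 0.097 ]
slot [0.6481 0.1149 0.045 ] [ 0.6633 -0.074   0.045 ]
front [0.53   0.1113 0.045 ] [ 0.5449 -0.1165  0.045 ]
tab top [ 0.5675 -0.0656  0.098 ] sc [ 0.5678 -0.0618  0.098 ]
grip [ 0.5506 -0.1273  0.098 ] [ 0.4467 -0.1373  0.085 ] sc [ 0.5573 -0.121   0.095 ] [ 0.4478 -0.1326  0.09  ]
lever edges [ 0.5507 -0.118   0.085 ] [ 0.5531 -0.1415  0.085 ] [ 0.4466 -0.1273  0.085 ] [ 0.4468 -0.1473  0.085 ]
can [ 0.5778 -0.3197  0.2   ] [ 0.5834 -0.3112  0.2   ] jug [ 0.7104 -0.2966  0.22  ] [ 0.719  -0.2877  0.22  ] tape [0.5884 0.3014 0.06  ]
t 0.1 pos [ 0.1732 -0.5999  0.2467] J [-84.1  30.3  82.1  -0.   67.7 -10.2]
shift [-0.001 -0.    -0.211] turn [-0.002 -0.     0.002]
```

```bash
python3 - <<'E'
from h import *
go([.36,-.36,.32],0)
E
```

```text
t 0.1 pos [ 0.1732 -0.5999  0.2467] J [-84.1  30.3  82.1  -0.   67.7 -10.2]
shift [ 0.82  -0.596 -0.243] turn [-0.003 -0.     0.358]
```

>>> step_arm([
  [0.82,-0.6,-0.24,0,0,0.36,-1],
  [0.82,-0.6,-0.24,0,0,0.36,-1],
  [0.82,-0.6,-0.24,0,0,0.36,-1],
  [0.82,-0.6,-0.24,0,0,0.36,-1],
  [0.82,-0.6,-0.24,0,0,0.36,-1],
  [0.82,-0.6,-0.24,0,0,0.36,-1],
  [0.82,-0.6,-0.24,0,0,0.36,-1],
  [0.82,-0.6,-0.24,0,0,0.36,-1],
])

```text
time_s: 0.77
position: [0.3615, -0.3555, 0.3203]
tcp_rot: [[1.0, 0.001, 0.001], [0.001, -1.0, 0.002], [0.001, -0.002, -1.0]]
force: [-0.1, -1.0, 0.4]
opening: 0.998
grasp_force: 0.0
```

```bash
python3 - <<'E'
from h import *
go([.58,-.07,.3],-10)
E
```

```text
t 0.7667 pos [ 0.3615 -0.3555  0.3203] J [-57.2  16.2  93.3   0.1  70.6  32.7]
shift [ 0.729 -0.951  0.07 ] turn [-0.002 -0.001  0.223]
```

>>> step_arm([
  [0.73,-0.95,0.07,0,0,0.2,-1],
  [0.73,-0.95,0.07,0,0,0.2,-1],
  [0.73,-0.95,0.07,0,0,0.2,-1],
  [0.73,-0.95,0.07,0,0,0.2,-1],
  [0.73,-0.95,0.07,0,0,0.2,-1],
  [0.73,-0.95,0.07,0,0,0.2,-1],
  [0.73,-0.95,0.07,0,0,0.2,-1],
  [0.73,-0.95,0.07,0,0,0.2,-1],
])

```text
time_s: 1.43
position: [0.5609, -0.0974, 0.2999]
tcp_rot: [[0.987, -0.158, -0.001], [-0.158, -0.987, 0.0], [-0.001, -0.0, -1.0]]
force: [0.8, -1.2, -0.3]
opening: 1.0
grasp_force: 0.0
```

```bash
python3 - <<'E'
from h import *
go([.653,.05,.24],-17)
E
```

```text
t 1.4333 pos [ 0.5609 -0.0974  0.2999] J [-21.1  22.6  86.6  -0.   70.8  78. ]
shift [ 0.226 -0.534  0.2  ] turn [-0.     0.001  0.175]
```

>>> step_arm([
  [0.226,-0.534,0.2,0,0,0.18,-1],
  [0.226,-0.534,0.2,0,0,0.18,-1],
  [0.226,-0.534,0.2,0,0,0.18,-1],
  [0.226,-0.534,0.2,0,0,0.18,-1],
  [0.226,-0.534,0.2,0,0,0.18,-1],
  [0.226,-0.534,0.2,0,0,0.18,-1],
  [0.226,-0.534,0.2,0,0,0.18,-1],
  [0.226,-0.534,0.2,0,0,0.18,-1],
])

```text
time_s: 2.1
position: [0.6521, 0.0474, 0.2402]
tcp_rot: [[0.955, -0.296, -0.001], [-0.296, -0.955, -0.001], [-0.001, 0.001, -1.0]]
force: [-0.4, 0.4, 0.5]
opening: 1.001
grasp_force: 0.0
```

```bash
python3 - <<'E'
from h import *
from rig import *
go([.653,.05,.081],-17)
s=read_state();c=capture("wrist");cv2.imwrite("pics/w1.png",c["image"][:,:,::-1])
np.savez("w1.npz",p=s["position"],r=s["tcp_rot"],T=c["T_tool_cam"],f=c["vertical_fov"],cx=c["cx"],cy=c["cy"])
print(c["T_tool_cam"],c["vertical_fov"],c["cx"],c["cy"])
E
```

```text
t 2.1 pos [0.6521 0.0474 0.2402] J [ -5.6  33.   78.1  -0.   69.  101.6]
shift [ 0.001 -0.01   0.531] turn [ 0.001  0.001 -0.005]
[[-1.42959000e-05 -9.51969455e-01 -3.06193005e-01  8.30896991e-02]
 [ 9.99999985e-01 -6.72854362e-05  1.62504628e-04  4.64901797e-04]
 [-1.75301772e-04 -3.06192998e-01  9.51969441e-01 -1.37228250e-01]
 [ 0.00000000e+00  0.00000000e+00  0.00000000e+00  1.00000000e+00]] 69.92808177389242 317.3680360788853 200.13211957640647
```

View pics/w1.png

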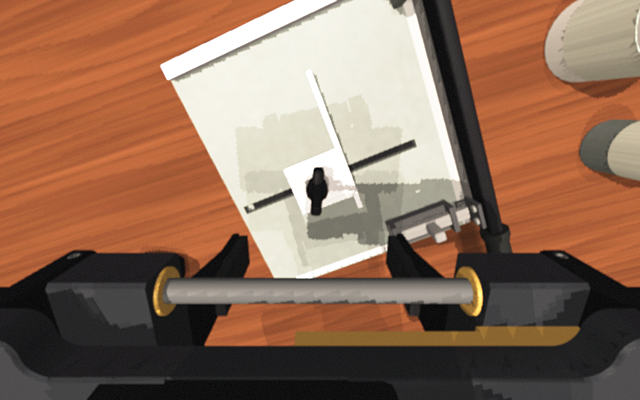

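```bash
cat >> h.py <<'E'
def wray(u,v,z,f="w1.npz"):
    d=np.load(f); F=200/np.tan(np.radians(float(d["f"])/2)); T=d["T"]
    w=d["r"]@(T[:3,:3]@[(u-d["cx"])/F,(v-d["cy"])/F,1]); o=d["p"]+d["r"]@T[:3,3]
    return np.round(o+w*(z-o[2])/w[2],4)
E
python3 - <<'E'
from h import *
print("bar",wray(319,169,.097),wray(316.5,210,.097))
print("slot",wray(247,209,.045),wray(414,144,.045))
im=cv2.imread("pics/w1.png");g=im.max(2)
m=(g<50).astype(np.uint8);m[:,:290]=0;m[:,345:]=0;m[:155]=0;m[225:]=0
n,l,st,ce=cv2.connectedComponentsWithStats(m)
for i in range(1,n):
    if st[i][4]>60:
        ys,xs=np.where(l==i);r=cv2.minAreaRect(np.c_[xs,ys].astype(np.float32));print(st[i],ce[i],r,[wray(*q,.097) for q in cv2.boxPoints(r)])
E
```

```text
bar [0.6756 0.0377 0.097 ] [0.6349 0.053  0.097 ]
slot [0.6437 0.1401 0.045 ] [ 0.6608 -0.0723  0.045 ]
[307 168  20  47 565] [316.68495575 191.12743363] ((316.5, 191.0), (46.0, 19.0), 90.0) [array([0.6801, 0.0488, 0.097 ]), array([0.6745, 0.0308, 0.097 ]), array([0.6277, 0.0448, 0.097 ]), array([0.6336, 0.0638, 0.097 ])]
```

```bash
python3 - <<'E'
from h import *
go([.653,.049,.093],-19.5)
E
```

```text
t 2.15 pos [0.6522 0.0468 0.2407] J [ -5.7  32.9  78.1  -0.   69.  101.6]
shift [ 0.001 -0.008  0.492] turn [0.001 0.    0.049]
```

>>> step_arm([
  [0,-0.008,0.25,0,0,0.05,-0.4],
  [0,-0.008,0.25,0,0,0.05,-0.4],
  [0,-0.008,0.49,0,0,0.05,-0.4],
  [0,-0.008,0.49,0,0,0.05,-0.4],
  [0,-0.008,0.49,0,0,0.05,-0.4],
  [0,-0.008,0.49,0,0,0.05,-0.4],
])

```text
time_s: 2.65
position: [0.6522, 0.0489, 0.0927]
tcp_rot: [[0.942, -0.335, -0.003], [-0.335, -0.942, 0.0], [-0.003, 0.001, -1.0]]
force: [0.8, 0.2, 0.4]
opening: 0.717
grasp_force: 0.0
```

>>> step_arm([
  [0,0,0,0,0,0,0.6],
  [0,0,0,0,0,0,1],
  [0,0,0,0,0,0,1],
  [0,0,0,0,0,0,1],
  [0,0,0,0,0,0,1],
  [0,0,0,0,0,0,1],
])

```text
time_s: 3.15
position: [0.6537, 0.0504, 0.0943]
tcp_rot: [[0.943, -0.333, 0.001], [-0.333, -0.943, -0.0], [0.001, -0.0, -1.0]]
force: [0.2, -0.7, -0.4]
opening: 0.334
grasp_force: 0.0
```

>>> step_arm([
  [0,0,0,0,0,0,1],
  [0,0,0,0,0,0,1],
  [0,0,0,0,0,0,1],
  [0,0,0,0,0,0,1],
  [0,0,0,0,0,0,1],
  [0,0,0,0,0,0,1],
])

```text
time_s: 3.65
position: [0.6528, 0.0481, 0.094]
tcp_rot: [[0.943, -0.332, -0.002], [-0.332, -0.943, -0.004], [-0.0, 0.004, -1.0]]
force: [-2.0, -5.7, 4.5]
opening: 0.235
grasp_force: 30.0
```

>>> step_arm([
  [0,0,0,0,0,0,1],
  [0,0,0,0,0,0,1],
  [0,0,0,0,0,0,1],
])

```text
time_s: 3.9
position: [0.6528, 0.0481, 0.094]
tcp_rot: [[0.943, -0.332, -0.002], [-0.332, -0.943, -0.004], [-0.0, 0.004, -1.0]]
force: [-2.9, -6.0, 3.9]
opening: 0.232
grasp_force: 30.0
```

```bash
python3 - <<'E'
from h import *
from rig import *
s=read_state();print(s["moment"],s["force"],s["position"])
c=capture("wrist");cv2.imwrite("pics/w2.png",cv2.resize(c["image"][100:400,120:520,::-1],(800,600)))
E
```

```text
[-1.08326601  0.46216769  0.03288912] [-2.8735302  -5.98968504  3.85556033] [0.65275263 0.04807549 0.09398138]
```

View pics/w2.png

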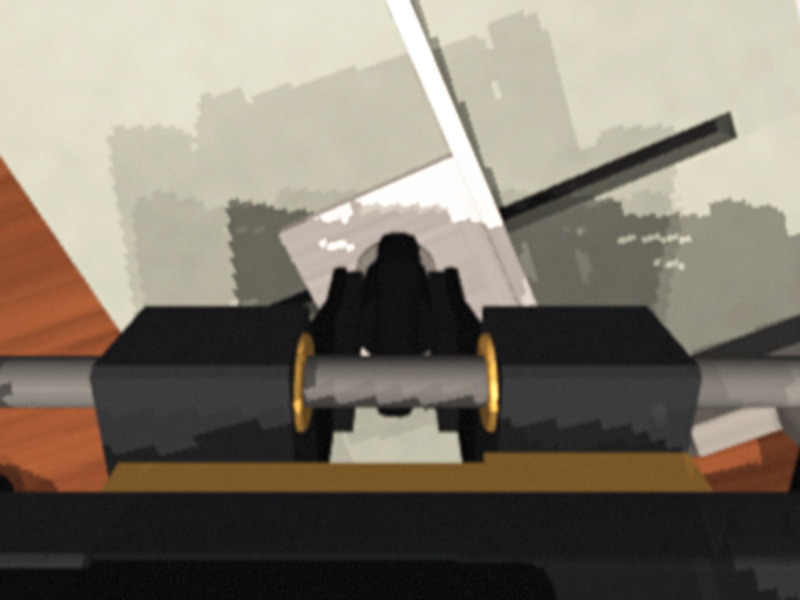

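>>> step_arm([
  [0,0,0,0,0,-0.15,1],
  [0,0,0,0,0,-0.3,1],
  [0,0,0,0,0,-0.45,1],
  [0,0,0,0,0,-0.6,1],
  [0,0,0,0,0,-0.7,1],
  [0,0,0,0,0,-0.7,1],
])

```text
time_s: 4.45
position: [0.6526, 0.0494, 0.0939]
tcp_rot: [[0.978, 0.21, -0.002], [0.21, -0.978, -0.001], [-0.002, 0.001, -1.0]]
force: [-2.5, -2.2, 5.0]
opening: 0.228
grasp_force: 30.0
```

>>> step_arm([
  [0,0,0,0,0,-0.15,1],
  [0,0,0,0,0,-0.3,1],
  [0,0,0,0,0,-0.45,1],
  [0,0,0,0,0,-0.6,1],
  [0,0,0,0,0,-0.7,1],
  [0,0,0,0,0,-0.7,1],
  [0,0,0,0,0,-0.7,1],
])

```text
time_s: 5.03
position: [0.6527, 0.0503, 0.0939]
tcp_rot: [[0.727, 0.687, -0.001], [0.687, -0.727, -0.0], [-0.001, -0.001, -1.0]]
force: [-3.1, -1.8, 6.9]
opening: 0.231
grasp_force: 30.0
```

```bash
python3 - <<'E'
from h import *
from rig import *
s=read_state();print(s["moment"],s["force"],s["position"],s["opening"])
y=np.radians(4.6);p=np.array(s["position"])
for d in (.04,.08): 
  q=p+d*np.array([-np.sin(y),np.cos(y),0]);print(np.round(np.array(s["tcp_rot"]).T@(q-p)/.3,3))
c=capture("wrist");cv2.imwrite("pics/w3.png",cv2.resize(c["image"][50:400,120:520,::-1],(640,560)))
E
```

```text
[-0.40196857  0.52438028  0.05629713] [-3.12829756 -1.78785219  6.91843416] [0.65269912 0.05027708 0.09385132] 0.2309216122455727
[ 0.083 -0.104 -0.   ]
[ 0.167 -0.208 -0.   ]
```

View pics/w3.png

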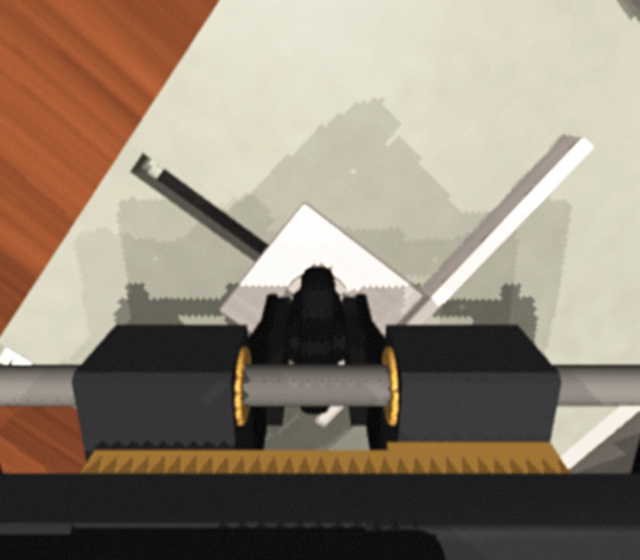

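>>> step_arm([
  [0.02,-0.025,0,0,0,0,1],
  [0.04,-0.05,0,0,0,0,1],
  [0.06,-0.075,0,0,0,0,1],
  [0.075,-0.094,0,0,0,0,1],
  [0.075,-0.094,0,0,0,0,1],
])

```text
time_s: 5.5
position: [0.6494, 0.0882, 0.0939]
tcp_rot: [[0.727, 0.687, -0.001], [0.687, -0.727, 0.001], [-0.0, -0.002, -1.0]]
force: [-3.8, 1.4, 4.9]
opening: 0.234
grasp_force: 30.0
```

>>> step_arm([
  [0.008,-0.01,0,0,0,0,1],
  [0.016,-0.02,0,0,0,0,1],
  [0.016,-0.02,0,0,0,0,1],
])

```text
time_s: 5.75
position: [0.6488, 0.0949, 0.0939]
tcp_rot: [[0.727, 0.687, -0.001], [0.687, -0.727, 0.0], [-0.001, -0.001, -1.0]]
force: [-2.9, 1.4, 5.5]
opening: 0.232
grasp_force: 30.0
```

>>> step_arm([
  [0.008,-0.01,0,0,0,0,1],
  [0.016,-0.02,0,0,0,0,1],
  [0.016,-0.02,0,0,0,0,1],
])

```text
time_s: 6.0
position: [0.6481, 0.1024, 0.0939]
tcp_rot: [[0.727, 0.687, -0.001], [0.687, -0.727, 0.0], [-0.001, -0.001, -1.0]]
force: [-2.0, -0.1, 5.7]
opening: 0.229
grasp_force: 30.0
```

Still free; continue.

>>> step_arm([
  [0.008,-0.01,0,0,0,0,1],
  [0.016,-0.02,0,0,0,0,1],
  [0.016,-0.02,0,0,0,0,1],
])

```text
time_s: 6.25
position: [0.6474, 0.1099, 0.0939]
tcp_rot: [[0.727, 0.687, -0.001], [0.687, -0.727, -0.0], [-0.001, -0.001, -1.0]]
force: [-2.8, -0.9, 5.4]
opening: 0.238
grasp_force: 30.0
```

>>> step_arm([
  [0.008,-0.01,0,0,0,0,1],
  [0.016,-0.02,0,0,0,0,1],
  [0.016,-0.02,0,0,0,0,1],
])

```text
time_s: 6.5
position: [0.6475, 0.1108, 0.0939]
tcp_rot: [[0.725, 0.689, -0.001], [0.689, -0.724, -0.012], [-0.009, 0.008, -1.0]]
force: [-2.5, -17.8, 6.0]
opening: 0.238
grasp_force: 30.0
```

>>> step_arm([
  [-0.004,0.006,0,0,0,0.15,1],
  [-0.004,0.006,0,0,0,0.3,1],
  [-0.004,0.006,0,0,0,0.45,1],
  [-0.004,0.006,0,0,0,0.6,1],
  [-0.004,0.006,0,0,0,0.73,1],
  [-0.004,0.006,0,0,0,0.73,1],
])

```text
time_s: 7.0
position: [0.6473, 0.1108, 0.0938]
tcp_rot: [[0.984, 0.18, -0.002], [0.18, -0.984, -0.007], [-0.004, 0.006, -1.0]]
force: [-4.3, -12.5, 6.5]
opening: 0.237
grasp_force: 30.0
```

>>> step_arm([
  [0,0,0,0,0,0.15,1],
  [0,0,0,0,0,0.3,1],
  [0,0,0,0,0,0.45,1],
  [0,0,0,0,0,0.6,1],
  [0,0,0,0,0,0.73,1],
  [0,0,0,0,0,0.73,1],
  [0,0,0,0,0,0.73,1],
])

```text
time_s: 7.58
position: [0.6473, 0.1111, 0.094]
tcp_rot: [[0.925, -0.379, -0.002], [-0.379, -0.925, -0.006], [0.0, 0.007, -1.0]]
force: [-4.3, -11.8, 6.8]
opening: 0.234
grasp_force: 30.0
```

>>> step_arm([
  [0,0.01,0,0,0,0,-1],
  [0,0.01,0,0,0,0,-1],
  [0,0.01,0,0,0,0,-1],
  [0,0.01,0,0,0,0,-1],
  [0,0.01,-0.1,0,0,0,-1],
  [0,0.01,-0.25,0,0,0,-1],
  [0,0.01,-0.4,0,0,0,-1],
  [0,0.01,-0.5,0,0,0,-1],
])

```text
time_s: 8.25
position: [0.6471, 0.1129, 0.2453]
tcp_rot: [[0.926, -0.377, 0.001], [-0.377, -0.926, 0.001], [0.001, -0.001, -1.0]]
force: [0.7, -0.1, 0.1]
opening: 0.757
grasp_force: 0.0
```

```bash
python3 - <<'E'
from h import *
from rig import *
c=capture("wrist");cv2.imwrite("pics/w4.png",c["image"][:,:,::-1])
c=capture("top");a=c["image"][150:300,290:440,::-1];cv2.imwrite("pics/t2.png",cv2.resize(a,(600,600),interpolation=cv2.INTER_CUBIC))
s=read_state();print(s["position"],s["force"])
go([.50,-.0,.24],4.6)
E
```

```text
[0.65145699 0.11300064 0.25129411] [ 1.25418442  0.01224144 -0.39005803]
t 8.35 pos [0.6515 0.113  0.2513] J [  0.2  32.5  77.    0.   69.6 112.3]
shift [-0.326  0.539  0.029] turn [-0.004 -0.021 -0.595]
```

View pics/w4.png

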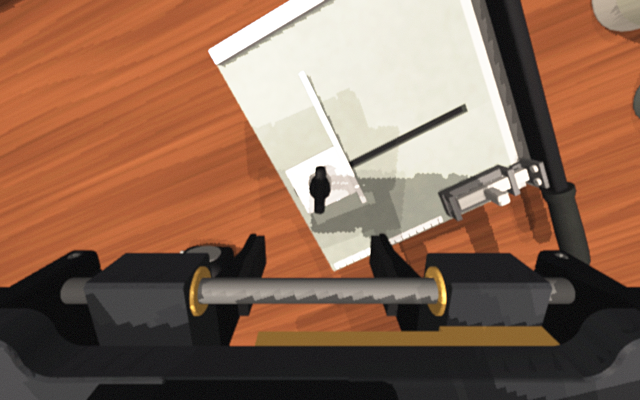

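```bash
python3 - <<'E'
from h import *
go([.50,-.131,.22],4.8)
E
```

```text
t 8.35 pos [0.6515 0.113  0.2513] J [  0.2  32.5  77.    0.   69.6 112.3]
shift [-0.162  0.944  0.095] turn [-0.004 -0.021 -0.599]
```

>>> step_arm([
  [-0.162,0.944,0.09,0,0,-0.6,-1],
  [-0.162,0.944,0.09,0,0,-0.6,-1],
  [-0.162,0.944,0.09,0,0,-0.6,-1],
  [-0.162,0.944,0.09,0,0,-0.6,-1],
  [-0.162,0.944,0.09,0,0,-0.6,-1],
  [-0.162,0.944,0.09,0,0,-0.6,-1],
  [-0.162,0.944,0.09,0,0,-0.6,-1],
  [-0.162,0.944,0.09,0,0,-0.6,-1],
])

```text
time_s: 9.02
position: [0.4913, -0.1363, 0.2149]
tcp_rot: [[0.997, 0.078, -0.004], [0.078, -0.997, -0.0], [-0.004, 0.0, -1.0]]
force: [0.7, 0.9, 0.5]
opening: 1.001
grasp_force: 0.0
```

```bash
python3 - <<'E'
from h import *
from rig import *
s=read_state();c=capture("wrist");cv2.imwrite("pics/w5.png",c["image"][:,:,::-1])
np.savez("w5.npz",p=s["position"],r=s["tcp_rot"],T=c["T_tool_cam"],f=c["vertical_fov"],cx=c["cx"],cy=c["cy"])
go([.50,-.131,.091],4.8)
E
```

```text
t 9.0667 pos [ 0.4931 -0.1342  0.2154] J [-27.8  24.1 100.2   0.   55.8  57.8]
shift [ 0.025 -0.008  0.415] turn [-0.002  0.003 -0.007]
```

View pics/w5.png

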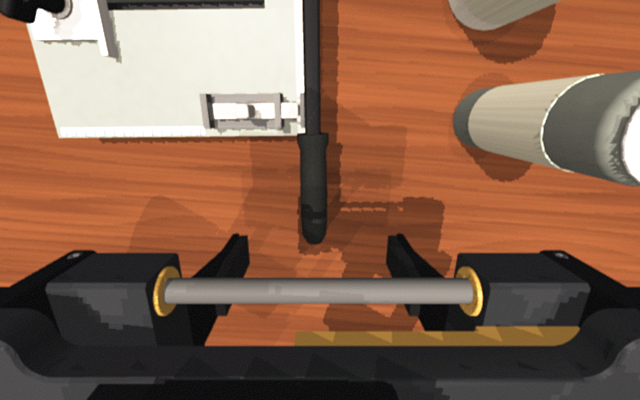

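```bash
python3 - <<'E'
from h import *
w=lambda u,v,z:wray(u,v,z,"w5.npz")
print("grip",w(313,133,.095),w(314.5,243,.085),"mid edges",w(301,180,.085),w(327,180,.085))
print("tab",w(249,107,.098),w(243,103,.098))
E
```

```text
grip [ 0.5525 -0.1276  0.095 ] [ 0.4412 -0.1371  0.085 ] mid edges [ 0.5069 -0.1192  0.085 ] [ 0.5088 -0.1441  0.085 ]
tab [ 0.57   -0.0722  0.098 ] [ 0.5728 -0.0671  0.098 ]
```

>>> step_arm([
  [0.02,-0.006,0.2,0,0,0,-1],
  [0.02,-0.006,0.3,0,0,0,-1],
  [0.02,-0.006,0.4,0,0,0,-1],
  [0.02,-0.006,0.415,0,0,0,0],
  [0.02,-0.006,0.415,0,0,0,1],
  [0.02,-0.006,0.415,0,0,0,1],
  [0.02,-0.006,0.415,0,0,0,1],
  [0.02,-0.006,0.415,0,0,0,1],
])

```text
time_s: 9.73
position: [0.5025, -0.13, 0.0942]
tcp_rot: [[0.996, 0.085, 0.005], [0.085, -0.996, -0.002], [0.004, 0.003, -1.0]]
force: [-0.1, 0.5, 0.6]
opening: 0.706
grasp_force: 0.0
```

>>> step_arm([
  [0,0,0,0,0,0,1],
  [0,0,0,0,0,0,1],
  [0,0,0,0,0,0,1],
  [0,0,0,0,0,0,1],
  [0,0,0,0,0,0,1],
  [0,0,0,0,0,0,1],
])

```text
time_s: 10.23
position: [0.5011, -0.1313, 0.0921]
tcp_rot: [[0.996, 0.086, 0.001], [0.086, -0.996, -0.003], [0.0, 0.003, -1.0]]
force: [-3.0, -6.1, 1.2]
opening: 0.285
grasp_force: 30.0
```

>>> step_arm([
  [0,0,-0.007,0,0,0,1],
  [0,0,-0.014,0,0,0,1],
  [0,0,-0.02,0,0,0,1],
  [0,0,-0.02,0,0,0,1],
  [0,0,-0.02,0,0,0,1],
])

```text
time_s: 10.65
position: [0.5013, -0.1313, 0.0976]
tcp_rot: [[0.996, 0.085, 0.001], [0.085, -0.996, -0.002], [0.001, 0.003, -1.0]]
force: [-0.1, -5.6, -3.2]
opening: 0.286
grasp_force: 30.0
```

>>> step_arm([
  [0,0,-0.006,0,0,0,1],
  [0,0,-0.006,0,0,0,1],
  [0,0,-0.006,0,0,0,1],
])

```text
time_s: 10.9
position: [0.5013, -0.1313, 0.0989]
tcp_rot: [[0.996, 0.085, 0.001], [0.085, -0.996, -0.002], [0.001, 0.002, -1.0]]
force: [0.7, -5.0, -7.5]
opening: 0.288
grasp_force: 30.0
```

>>> step_arm([
  [0,0,-0.008,0,0,0,1],
  [0,0,-0.008,0,0,0,1],
  [0,0,-0.008,0,0,0,1],
])

```text
time_s: 11.15
position: [0.5013, -0.1313, 0.1]
tcp_rot: [[0.996, 0.085, 0.0], [0.085, -0.996, -0.002], [0.0, 0.002, -1.0]]
force: [2.6, -6.3, -18.3]
opening: 0.284
grasp_force: 30.0
```

>>> step_arm([
  [0,0,0.015,0,0,0,1],
  [0,0,0.034,0,0,0,1],
  [0,0,0.034,0,0,0,1],
  [0,0,0.034,0,0,0,-0.4],
  [0,0,0.034,0,0,0,-0.4],
  [0,0,0.034,0,0,0,-0.4],
  [0,0,0.034,0,0,0,-0.4],
  [0,0,0.034,0,0,0,-0.4],
])

```text
time_s: 11.82
position: [0.5007, -0.1294, 0.0918]
tcp_rot: [[0.996, 0.084, -0.0], [0.084, -0.996, 0.0], [-0.0, -0.0, -1.0]]
force: [-0.6, 0.1, 0.5]
opening: 0.581
grasp_force: 0.0
```

>>> step_arm([
  [0,0,-0.13,0,0,0,-0.4],
  [0,0,-0.26,0,0,0,-0.2],
  [0,0,-0.37,0,0,0,0],
  [0,0,-0.37,0,0,0,0],
  [0,0,-0.37,0,0,0,0],
  [0,0,-0.37,0,0,0,0],
])

```text
time_s: 12.32
position: [0.5002, -0.1292, 0.2026]
tcp_rot: [[0.996, 0.085, -0.001], [0.085, -0.996, 0.0], [-0.001, -0.0, -1.0]]
force: [-0.0, 0.6, 0.3]
opening: 0.507
grasp_force: 0.0
```

```bash
python3 - <<'E'
from h import *
go([.569,-.067,.104],4.7)
E
```

```text
t 12.3167 pos [ 0.5002 -0.1292  0.2026] J [-26.9  25.6 100.2   0.   54.3  58.3]
shift [ 0.246 -0.187  0.329] turn [-0.001  0.001  0.003]
```

>>> step_arm([
  [0.12,-0.09,0,0,0,0,0],
  [0.245,-0.187,0,0,0,0,0],
  [0.245,-0.187,0,0,0,0,0],
  [0.245,-0.187,0.12,0,0,0,0],
  [0.245,-0.187,0.24,0,0,0,0],
  [0.245,-0.187,0.3,0,0,0,0],
  [0.245,-0.187,0.33,0,0,0,0],
  [0.245,-0.187,0.33,0,0,0,0],
])

```text
time_s: 12.98
position: [0.5666, -0.0669, 0.1004]
tcp_rot: [[0.996, 0.084, -0.008], [0.084, -0.996, 0.002], [-0.007, -0.003, -1.0]]
force: [0.0, -0.4, 0.2]
opening: 0.498
grasp_force: 0.0
```

>>> step_arm([
  [0,0,0,0,0,0,1],
  [0,0,0,0,0,0,1],
  [0,0,0,0,0,0,1],
  [0,0,0,0,0,0,1],
  [0,0,0,0,0,0,1],
  [0,0,0,0,0,0,1],
  [0,0,0,0,0,0,1],
  [0,0,0,0,0,0,1],
])

```text
time_s: 13.65
position: [0.5698, -0.0673, 0.1048]
tcp_rot: [[0.996, 0.084, 0.001], [0.084, -0.996, 0.0], [0.001, -0.0, -1.0]]
force: [-1.0, 2.4, 5.3]
opening: 0.13
grasp_force: 30.0
```

>>> step_arm([
  [0,-0.015,0,0,0,0,1],
  [0,-0.03,0,0,0,0,1],
  [0,-0.04,0,0,0,0,1],
  [0,-0.04,0,0,0,0,1],
])

```text
time_s: 13.98
position: [0.5688, -0.0558, 0.1048]
tcp_rot: [[0.996, 0.085, 0.001], [0.085, -0.996, -0.001], [0.001, 0.001, -1.0]]
force: [0.2, 0.8, 6.8]
opening: 0.133
grasp_force: 30.0
```

>>> step_arm([
  [0,-0.01,0,0,0,0,1],
  [0,-0.02,0,0,0,0,1],
  [0,-0.02,0,0,0,0,1],
])

```text
time_s: 14.23
position: [0.5683, -0.0499, 0.1048]
tcp_rot: [[0.996, 0.085, 0.001], [0.085, -0.996, -0.001], [0.001, 0.001, -1.0]]
force: [-1.5, 1.0, 4.9]
opening: 0.133
grasp_force: 30.0
```

>>> step_arm([
  [0,-0.01,0,0,0,0,1],
  [0,-0.015,0,0,0,0,1],
  [0,-0.015,0,0,0,0,1],
])

```text
time_s: 14.48
position: [0.5679, -0.0456, 0.1048]
tcp_rot: [[0.996, 0.085, 0.001], [0.085, -0.996, -0.001], [0.001, 0.001, -1.0]]
force: [-0.6, 0.4, 5.1]
opening: 0.132
grasp_force: 30.0
```

>>> step_arm([
  [0,-0.01,0,0,0,0,1],
  [0,-0.01,0,0,0,0,1],
  [0,-0.01,0,0,0,0,1],
])

```text
time_s: 14.73
position: [0.5679, -0.0449, 0.1048]
tcp_rot: [[0.996, 0.087, 0.002], [0.087, -0.996, -0.005], [0.001, 0.005, -1.0]]
force: [-1.6, -7.0, 4.7]
opening: 0.131
grasp_force: 30.0
```

Fully drawn, solid end felt. Release and return to the grip.

>>> step_arm([
  [0,0.006,0,0,0,0,0.2],
  [0,0.006,0,0,0,0,0.2],
  [0,0.006,0,0,0,0,0.2],
  [0,0.006,-0.12,0,0,0,0.2],
  [0,0.006,-0.25,0,0,0,0],
  [0,0.006,-0.33,0,0,0,-1],
  [0,0.006,-0.33,0,0,0,-1],
  [0,0.006,-0.33,0,0,0,-1],
])

```text
time_s: 15.4
position: [0.568, -0.0438, 0.2042]
tcp_rot: [[0.996, 0.085, 0.003], [0.085, -0.996, -0.001], [0.003, 0.001, -1.0]]
force: [0.4, -0.4, -1.2]
opening: 0.611
grasp_force: 0.0
```

```bash
python3 - <<'E'
from h import *
go([.499,-.132,.091],4.8)
E
```

```text
t 15.4 pos [ 0.568  -0.0438  0.2042] J [-15.6  29.   92.8   0.   58.   69.5]
shift [-0.255  0.273  0.377] turn [ 0.001 -0.004  0.001]
```

>>> step_arm([
  [-0.12,0.13,0,0,0,0,-1],
  [-0.255,0.273,0,0,0,0,-1],
  [-0.255,0.273,0,0,0,0,-1],
  [-0.255,0.273,0.12,0,0,0,-1],
  [-0.255,0.273,0.24,0,0,0,-1],
  [-0.255,0.273,0.34,0,0,0,-1],
  [-0.255,0.273,0.377,0,0,0,0],
  [-0.255,0.273,0.377,0,0,0,1],
])

```text
time_s: 16.07
position: [0.4943, -0.1303, 0.0853]
tcp_rot: [[0.996, 0.084, -0.01], [0.084, -0.996, 0.005], [-0.009, -0.006, -1.0]]
force: [0.4, -0.1, 0.1]
opening: 0.917
grasp_force: 0.0
```

>>> step_arm([
  [0,0,0,0,0,0,1],
  [0,0,0,0,0,0,1],
  [0,0,0,0,0,0,1],
  [0,0,0,0,0,0,1],
  [0,0,0,0,0,0,1],
  [0,0,0,0,0,0,1],
  [0,0,0,0,0,0,1],
  [0,0,0,0,0,0,1],
])

```text
time_s: 16.73
position: [0.4981, -0.1321, 0.0901]
tcp_rot: [[0.996, 0.084, 0.001], [0.084, -0.996, -0.0], [0.001, 0.0, -1.0]]
force: [0.3, 1.1, -0.1]
opening: 0.327
grasp_force: 0.0
```

>>> step_arm([
  [0,0,0,0,0,0,1],
  [0,0,-0.015,0,0,0,1],
  [0,0,-0.03,0,0,0,1],
  [0,0,-0.045,0,0,0,1],
  [0,0,-0.045,0,0,0,1],
])

```text
time_s: 17.15
position: [0.4987, -0.1317, 0.104]
tcp_rot: [[0.996, 0.084, 0.002], [0.084, -0.996, 0.0], [0.002, -0.0, -1.0]]
force: [3.9, 3.7, -4.8]
opening: 0.28
grasp_force: 30.1
```

```bash
python3 - <<'E'
import numpy as np
r=np.hypot(.330,.010);a0=np.arctan(.010/.330)
def g(h):
    t=np.arcsin((.010+h)/r); return .330-r*np.cos(t),h,t-a0
def tcp(h,k=.6):
    x,z,t=g(h);p=k*(t-g(.0135)[2]); # tool z dir in (x,up): (-sin p,-cos p)
    return np.array([x+.006*np.sin(p),z+.006*np.cos(p)]),p
b,_=tcp(.0135)
for h in np.linspace(.0135,.205,13):
    q,p=tcp(h);print(np.round([h,(q-b)[0]/.3,-(q-b)[1]/.3,-np.degrees(p)/45],3))
E
```

```text
[ 0.014  0.    -0.    -0.   ]
[ 0.029  0.006 -0.053 -0.037]
[ 0.045  0.014 -0.106 -0.074]
[ 0.061  0.025 -0.16  -0.112]
[ 0.077  0.039 -0.213 -0.15 ]
[ 0.093  0.055 -0.266 -0.189]
[ 0.109  0.075 -0.319 -0.228]
[ 0.125  0.098 -0.372 -0.268]
[ 0.141  0.124 -0.425 -0.309]
[ 0.157  0.154 -0.478 -0.351]
[ 0.173  0.188 -0.531 -0.395]
[ 0.189  0.226 -0.584 -0.44 ]
[ 0.205  0.27  -0.637 -0.487]
```

>>> step_arm([
  [0.006,0,-0.053,0,-0.037,0,1],
  [0.014,0,-0.106,0,-0.074,0,1],
  [0.025,0,-0.16,0,-0.112,0,1],
  [0.039,0,-0.213,0,-0.15,0,1],
  [0.055,0,-0.266,0,-0.189,0,1],
  [0.075,0,-0.319,0,-0.228,0,1],
  [0.098,0,-0.372,0,-0.268,0,1],
  [0.098,0,-0.372,0,-0.268,0,1],
])

```text
time_s: 17.82
position: [0.5283, -0.129, 0.2168]
tcp_rot: [[0.974, 0.085, -0.208], [0.083, -0.996, -0.018], [-0.209, 0.0, -0.978]]
force: [0.0, 1.3, -4.8]
opening: 0.285
grasp_force: 30.3
```

```bash
python3 - <<'E'
import numpy as np
from rig import *
s=read_state();print(s["joint_positions"],s["force"],s["position"])
a=np.radians(.268*45)
for x,z,t in [(.124,-.425,-.309),(.154,-.478,-.351),(.188,-.531,-.395),(.226,-.584,-.44),(.25,-.613,-.465)]:
    dx,dz=x-.098,z+.372  # old frame x, zdown
    # new x axis=(cos a, sin a), new z=(-sin a, cos a)
    print(np.round([dx*np.cos(a)+dz*np.sin(a),-dx*np.sin(a)+dz*np.cos(a),t+.268],3))
E
```

```text
[-22.60523743  30.75026873  87.99093539  -5.82070789  72.05782292
  64.82534977] [ 0.03720497  1.25981509 -4.79941225] [ 0.52831715 -0.12904858  0.21684711]
[ 0.014 -0.057 -0.041]
[ 0.033 -0.115 -0.083]
[ 0.055 -0.174 -0.127]
[ 0.081 -0.234 -0.172]
[ 0.098 -0.267 -0.197]
```

>>> step_arm([
  [0.014,0,-0.057,0,-0.041,0,1],
  [0.033,0,-0.115,0,-0.083,0,1],
  [0.055,0,-0.174,0,-0.127,0,1],
  [0.081,0,-0.234,0,-0.172,0,1],
  [0.098,0,-0.267,0,-0.197,0,1],
  [0.098,0,-0.267,0,-0.197,0,1],
  [0.098,0,-0.267,0,-0.197,0,1],
])

```text
time_s: 18.4
position: [0.571, -0.1253, 0.2856]
tcp_rot: [[0.93, 0.085, -0.359], [0.079, -0.996, -0.029], [-0.36, -0.001, -0.933]]
force: [-2.6, 2.6, -2.9]
opening: 0.284
grasp_force: 30.0
```

>>> step_arm([
  [0,0,0,0,0,0,1],
  [0,0,0,0,0,0,1],
  [0,0,0,0,0,0,1],
  [0,0,0,0,0,0,1],
  [0,0,0,0,0,0,1],
  [0,0,0,0,0,0,1],
])

```text
time_s: 18.9
position: [0.5721, -0.1253, 0.287]
tcp_rot: [[0.93, 0.084, -0.357], [0.079, -0.996, -0.029], [-0.358, -0.001, -0.934]]
force: [-3.2, 4.5, -2.1]
opening: 0.283
grasp_force: 30.0
```

```bash
python3 - <<'E'
from rig import *
import cv2
s=read_state();print(s["qvel"],s["force"],s["position"])
c=capture("scene");cv2.imwrite("pics/s2.png",c["image"][80:320,120:480,::-1])
E
```

```text
[ 0.10695153  0.01985106 -0.31968983 -0.09418578  0.26362444  0.02533288] [-3.23791847  4.5212815  -2.14861876] [ 0.57209797 -0.12525129  0.28695028]
```

View pics/s2.png

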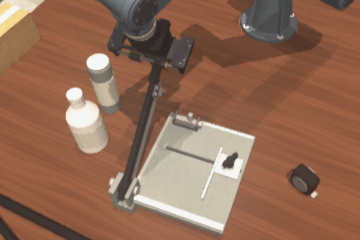

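The picture shows the lever raised with the gripper holding it at about (155,75). The stop is at the outer end at about (228,165), and the bottles and tape measure are still standing. Handing in.

```bash
python3 -c "
from rig import *
print(hand_in())"
```

```text
the job is handed in; nothing more can be done
None
```

The job is handed in at about 19 s of the 72 s allowed: the stop is at the outer end with its knob tight, the tug showed the catch still holding, I drew it fully back, and the gripper is holding the lever about 19–20 cm up (from the tool position) with the bottles and tape measure still in place; no verdict was returned.

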